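Fit a take-up core and hold the winder's tension arm back

ROBOT

A 6-joint arm with a two-finger parallel gripper is mounted at the origin on a cart in front of the work surface, level with it; the furniture and walls round the work are solid. World frame = base frame: x ahead of the robot, y to its left, z up, the work surface at z = 0. Lengths are in m, angles in rad, forces in N, time in s.
With the tool pointing down it reaches from about 0.425 to 0.95 m from the base axis. Payload 3.5 kg.
Tool frame: the origin (TCP) lies at the very end of the fingers, on their centre line; the grasp point (between the pads) lies 19 mm behind it; z points along the fingers, y is the line along which they close (so a half turn about z gives the same grasp; the last joint's range is limited). The gripper opens to 85 mm and grips with 20 to 120 N. Pads are 22 mm wide; open, the fingers measure 114 mm over their backs; the gripper's body (76 mm by 85 mm) begins 54 mm behind the grasp point. The pads swing forward as they close: fully open they stand 13 mm farther back than shut.
Start: joints at [1.074, 0.286, 1.577, -0, 1.279, -0.15], TCP at [0.229, 0.635, 0.196] pointing down, gripper open.
Joint ranges: [-2.77, 2.77], [-0.9, 2.22], [0.21, 2.48], [-1.53, 4.67], [0.24, 2.81], [-2.84, 2.84]. Speed limits (rad/s): [2.79, 2.79, 3.14, 3.14, 3.14, 3.14].

INTERFACE

Orientations are given as a unit quaternion [x, y, z, w].
In Python, from plant import ctrl, optics, sign_off gives the robot as it stands.
- The arm moves only by the shell command python3 -m creep 'ROWS' [FORCE]. ROWS is JSON, a list of rows, each an object of numbers: "x", "y", "z": the shift along the tool's x, y, z in mm; "rx", "ry", "rz": the turn, a rotation vector about the tool's x, y, z in degrees; "grip": the opening, from 0 (shut) to 1 (fully open). In form: [{"x": .., "y": .., "z": .., "rx": .., "ry": .., "rz": .., "grip": ..}, ...]. A call has exactly 10 rows; each row shifts and turns the commanded pose from where the row before left it, along the tool's axes as they then stand; what a row does not reach is not made up. A row lasts 1/12 s, in which the tool goes at most 41.7 mm and 7.16 degrees, less where a joint would pass 70% of its speed; a pose out of reach is approached as far as the arm can. A call with a gripper value outside its range is refused whole. The fingers move at their own pace and stop on an object; FORCE is the grip in N (left out, the last holds). Time passes only in rows, so rows that do not move let the fingers close, or fill a call up. It gives the time, the measured TCP pose, the force, the opening and the grip force at its end, in the units of the state.
- ctrl.get_state(): the state, without advancing time (a new reading comes with each control period).
- optics.read_camera(name): name is "side" or "top"; returns a dict with "color" (480x640x3 uint8, blue, green, red), "K" (3x3 intrinsics, pixels), "R" (3x3) and "t" (3): a world point X has camera coordinates R X + t. Camera axes: x right, y down, z forward; pixel columns grow to the right and rows downward; lengths in m; the calibration is good to about 2 mm. A picture is of the moment at which its call begins. There is no depth.
- sign_off(): hands the job in; it is judged then, once.
The state is a dict: "time": time; "qpos": joint angles; "dq": joint speeds; "joint_efforts": joint torques, N m; "eef_pos": TCP position; "tcp_rot": TCP orientation; "contact_force": force on the tool from outside, world axes, zero at the start; "wrist_torque": the same for the moment, N m; "opening": opening from 0.0 (shut) to 1.0 (fully open); "finger_force": force on a finger pad.
Only numpy, scipy, OpenCV 4.12 (cv2) and the standard library are available. Lean on these libraries where they do the work, as an engineer would, in place of code of your own. Each camera call takes 0.05 s, during which the arm holds its last target. There are 200 camera calls.

TASK

Get the filter-tape winder ready for threading: put the tall one of the two empty tape cores on the winder's spindle, flange down and fully home on its seat. Then swing the sprung tension arm by its upright roller pin, away from the spindle, all the way to its stop and keep holding it there: the program finishes while the arm is still held against its spring. Leave the low core, the sample pots and the tape roll where they stand.

Things in the scene. Friction and masses are not known exactly. Their poses are not given: they have to be found in the camera images.
- tall_core_center (a point): the tall empty tape core (loose, white plastic, about 80 g): a tube of 34 mm outer diameter, 50 mm tall, with a flange of 70 mm diameter and 4 mm thickness round its foot; a bore of 19 mm runs right through. Point on its axis, half-way up (25 mm over its underside). It stands on the desk, flange down; z is its axis, up.
- low_core_center (a point): the other empty tape core (loose, not to be used): same tube, bore and flange but only 26 mm tall. Point on its axis, half-way up (13 mm over its underside).
- winder: the tape winder, fixed to the desk: a grey base plate 150 mm (its x) by 250 mm (its y), top face 12 mm over the desk. Origin under the plate's centre; z up. At (0, 75) mm stands the spindle, at (35, -15) mm the pivot of the tension arm, at (55, 50) mm a guide roller that reaches 60 mm over the desk; two rubber stop posts, 43 mm over the desk, stand where the bar of the arm meets them at either end of its swing. Its place and yaw vary.
- spindle_seat (a point): middle of the flat round seat (48 mm diameter, 18 mm over the desk) at the foot of the upright steel spindle; the spindle is 15 mm thick and stands 57 mm over this point, the last 9 mm tapering to a 7 mm tip. A core that is home rests with its underside at this point. Axes as the winder's.
- pivot_axis (a point): point on the vertical pivot axis of the tension arm, 32 mm over the desk. The pivot's screw reaches 52 mm over the desk.
- roller_pin (a point): on the axis of the tension arm's upright roller pin, a round pin of 14 mm diameter that rises from the end of the arm (37 mm over the desk) to 96 mm over the desk; this point is 78 mm over the desk, 90 mm from the pivot axis. Its x axis points along the arm, away from the pivot. The pin moves with the arm, does not turn by itself and can be pinched or pushed from above.
- swing_arm: the tension arm: a flat aluminium bar 90 mm long, 10 mm wide, 28 to 34 mm over the desk, that carries the roller pin. Origin on the pivot axis 24 mm over the desk; x runs along the bar to the pin, z up.
- tension_pivot (a joint): angle of the tension arm about its vertical pivot, rad: 0 = at rest, pulled there by its spring, with the arm pointing 2.88 rad (165 deg) counter-clockwise from the winder's x axis; it grows counter-clockwise seen from above (the pin moves away from the spindle) up to the hard stop at 1.4. The spring pulls back with about 0.15 N m at 0 and 0.5 N m at the stop (1.7 to 5.6 N at the pin), and the arm flies back when let go.
- pot_clear: sample pot with a pale yellow filling and a white screw cap, 50 mm diameter, 54 mm tall; a bystander. Origin under its centre.
- pot_dark: sample pot with a dark filling and a white screw cap, 56 mm diameter, 60 mm tall; a bystander. Origin under its centre.
- tape_roll: roll of tape lying flat, 99 mm diameter, 48 mm tall; a bystander. Origin under its centre.
There are look-alikes about, which are no part of the job. Leave any blue look-alike of the part that bears tall_core_center alone.

How it is judged:
On the way:
1. the tall core stands on the spindle, home on its seat, while the tension arm is still near rest (horizontal distance between tall_core_center and spindle_seat below 0.005 m and z of tall_core_center in the frame of spindle_seat below 0.029 m and angle between tall_core_center's own z axis and vertical below 0.08 rad and value of joint tension_pivot below 0.3 rad), for 0.2 s.
At the end, for the whole second after the job is handed in: Tall core upright on the spindle (0.08 rad), axis within 5 mm of the spindle's, underside within 4 mm of the seat; the robot holds the tension arm (over 1 N) within 0.08 rad of its stop at 1.4 rad, not swinging, at the end and through the second after (horizontal distance between tall_core_center and spindle_seat below 0.005 m and z of tall_core_center in the frame of spindle_seat below 0.029 m and angle between tall_core_center's own z axis and vertical below 0.08 rad and value of joint tension_pivot above 1.32 rad and velocity of joint tension_pivot between -0.1 and 0.1 rad/s and contact force between any of the fingers, the arm and swing_arm above 1 N); the arm keeps its last pose, push and grip.
It fails at once if the low tape core is moved by more than 25 mm (distance of low_core_center from where it was at the start of the episode above 0.025 m).
It fails at once if the pale sample pot is moved by more than 25 mm (distance of pot_clear from where it was at the start of the episode above 0.025 m).
It fails at once if the dark sample pot is moved by more than 25 mm (distance of pot_dark from where it was at the start of the episode above 0.025 m).
It fails at once if the roll of tape is moved by more than 25 mm (distance of tape_roll from where it was at the start of the episode above 0.025 m).
It also fails if it takes over 48 s, if anything falls off the work surface, if the arm or the gripper's body presses on something with over 40 N, if the wrist force passes 120 N, or if a joint passes its speed limit or range.

## Working session

There is one attempt and no reset: what is moved stays moved. The work goes in short steps, Python scripts to look and compute and a shell command to move; the robot and the scene stay as the last step left them, time stands still between calls to the robot, and variables do not carry over. Pictures are saved under pics/ and viewed, at most 10 in all, crops included, and the job is handed in when it is done.

```bash
mkdir -p pics; ls; python3 - <<'E'
from plant import ctrl, optics
import cv2,pickle
s=ctrl.get_state();print(s['time'],s['eef_pos'],s['tcp_rot'],s['opening'])
for n in('top','side'):
    c=optics.read_camera(n);pickle.dump(c,open(f'{n}0.pkl','wb'));cv2.imwrite(f'pics/{n}0.png',c['color'])
    print(n,c['K'].tolist(),(-c['R'].T@c['t']).round(3),c['R'].round(3).tolist())
E
```

```text
pics
0.0 [0.22903766 0.63417358 0.19504189] [ 1.72541265e-01  9.85001593e-01 -1.10829326e-03 -3.80156075e-04] 1.0061425648144724
top [[488.3533307208441, 0.0, 318.7396437232363], [0.0, 488.3533307208441, 246.09653382012004], [0.0, 0.0, 1.0]] [0.507 0.225 0.936] [[-0.022, -1.0, 0.003], [-0.997, 0.022, -0.074], [0.074, -0.005, -0.997]]
side [[565.5871627431869, 0.0, 330.9868837724239], [0.0, 565.5871627431869, 236.1346343990079], [0.0, 0.0, 1.0]] [0.479 1.179 0.548] [[-0.995, -0.1, -0.013], [-0.032, 0.436, -0.899], [0.096, -0.894, -0.437]]
```

View pics/top0.png

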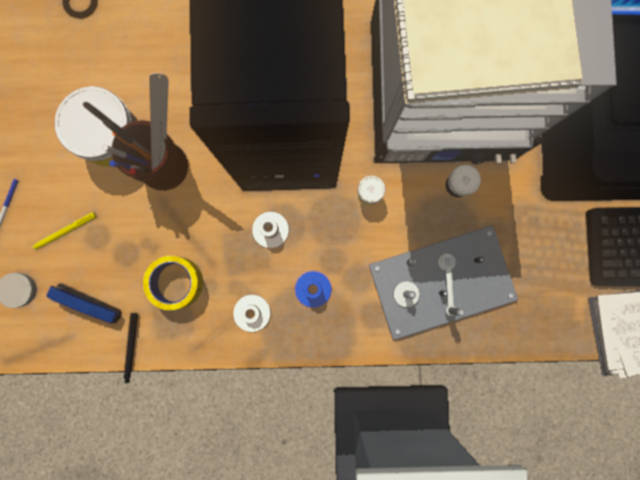

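View pics/side0.png

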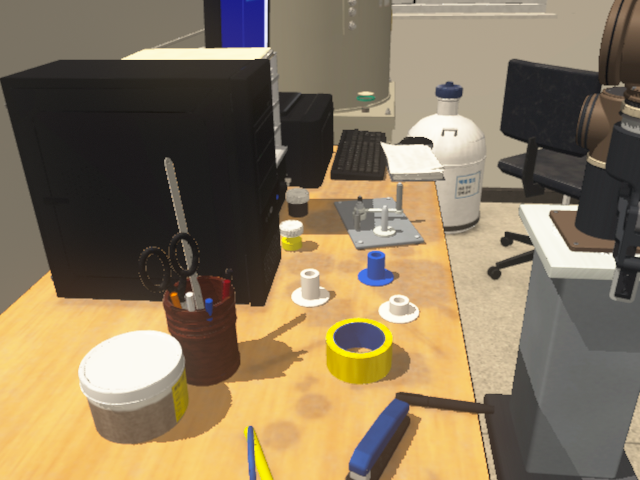

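Top view: tall core at about (270,230), low core (252,314), blue look-alike (313,290). The winder has its white seat at (406,294), pivot near (447,262) and pin near (453,311). In the side view the tall core is at (310,287) and the spindle at (384,228). Next I'll measure these.

```bash
cat > h.py <<'E'
import numpy as np,cv2,pickle
def ray(c,u,v,z):
    d=c['R'].T@np.linalg.inv(c['K'])@[u,v,1]; o=-c['R'].T@c['t']
    return o+d*(z-o[2])/d[2]
def proj(c,X):
    p=c['K']@(c['R']@np.asarray(X)+c['t']); return p[:2]/p[2]
def blobs(c,box,lo=(0,0,170),hi=(180,60,255),amin=60):
    x0,y0,x1,y1=box
    m=cv2.inRange(cv2.cvtColor(c['color'],cv2.COLOR_BGR2HSV),lo,hi)[y0:y1,x0:x1]
    cs,_=cv2.findContours(m,cv2.RETR_EXTERNAL,cv2.CHAIN_APPROX_NONE)
    return [(k+[x0,y0]) for k in cs if cv2.contourArea(k)>=amin]
E
python3 - <<'E'
from h import *
T=pickle.load(open('top0.pkl','rb'));S=pickle.load(open('side0.pkl','rb'))
for nm,c,b,z in[('tall T',T,(245,205,295,255),.004),('seat T',T,(388,275,424,312),.018),('low T',T,(228,290,276,338),.004),('tall S',S,(285,265,335,310),.004),('seat S',S,(370,200,400,240),.018)]:
    for k in blobs(c,b):
        h=cv2.convexHull(k)
        W=np.array([ray(c,*p,z) for p in h[:,0].astype(float)])[:,:2].astype(np.float32)
        (cx,cy),r=cv2.minEnclosingCircle(W)
        print(nm,cv2.contourArea(k),cv2.boundingRect(k),'circ',round(cx,4),round(cy,4),'d',round(2*r,4))
hsv=cv2.cvtColor(T['color'],cv2.COLOR_BGR2HSV)
m=cv2.inRange(hsv,(90,20,40),(130,140,140))[220:345,360:525]
m=cv2.morphologyEx(m,cv2.MORPH_CLOSE,np.ones((9,9)))
k=max(cv2.findContours(m,0,2)[0],key=cv2.contourArea)+[360,220]
W=np.array([ray(T,*p,.012) for p in k[:,0].astype(float)])[:,:2].astype(np.float32)
r=cv2.minAreaRect(W);print('plate',r)
b=np.vstack([cv2.resize(T['color'][220:345,365:525],None,fx=4,fy=4,interpolation=2)]);cv2.imwrite('pics/c1.png',b)
E
```

```text
tall T 791.0 (252, 211, 37, 37) circ 0.6106 0.3132 d 0.0713
seat T 331.5 (394, 281, 26, 26) circ 0.4827 0.0587 d 0.0484
low T 1023.0 (234, 294, 37, 38) circ 0.4528 0.3504 d 0.0705
tall S 835.0 (291, 269, 38, 38) circ 0.6166 0.2817 d 0.1351
seat S 82.0 (387, 219, 13, 10) circ 0.4623 0.0194 d 0.0571
seat S 535.5 (370, 200, 30, 40) circ 0.4867 -0.0084 d 0.2263Traceback (most recent call last):
  File "<stdin>", line 12, in <module>
ValueError: max() iterable argument is empty
```

```bash
python3 - <<'E'
from h import *
T=pickle.load(open('top0.pkl','rb'));S=pickle.load(open('side0.pkl','rb'))
hsv=cv2.cvtColor(T['color'],cv2.COLOR_BGR2HSV);print(hsv[310,430],hsv[260,390],hsv[240,380])
sat=hsv[...,1]; m=(sat<60).astype(np.uint8)*255
m=cv2.morphologyEx(cv2.morphologyEx(m[222:345,362:525],cv2.MORPH_OPEN,np.ones((3,3))),cv2.MORPH_CLOSE,np.ones((9,9)))
k=max(cv2.findContours(m,0,2)[0],key=cv2.contourArea)+[362,222]
W=np.array([ray(T,*p,.012) for p in k[:,0].astype(float)])[:,:2].astype(np.float32)
r=cv2.minAreaRect(W);print('plate',r)
# side: tall core silhouette midpoint check and predicted tops
for X in[(.6106,.3132,.05),(.4827,.0587,.075),(.4827,.0587,.018),(.6106,.3132,0.004)]:print(X,proj(S,X).round(1),proj(T,X).round(1))
a=cv2.resize(T['color'][225:345,365:525],None,fx=3.75,fy=3.75,interpolation=2)
b=cv2.resize(S['color'][175:255,330:430],(600,480),interpolation=2)[:, :]
cv2.imwrite('pics/c1.png',a);cv2.imwrite('pics/c2.png',b)
E
```

```text
[100   5 140] [  0   0 144] [ 16 150 211]
plate ((0.5056896805763245, -0.01256386935710907), (0.1565714180469513, 0.2504299283027649), 16.491565704345703)
(0.6106, 0.3132, 0.05) [309.5 273.5] [267.6 226.6]
(0.4827, 0.0587, 0.075) [384.4 206.6] [412.1 294.2]
(0.4827, 0.0587, 0.018) [383.6 230.7] [406.2 293.5]
(0.6106, 0.3132, 0.004) [310.2 295.6] [270.  229.4]
```

View pics/c1.png

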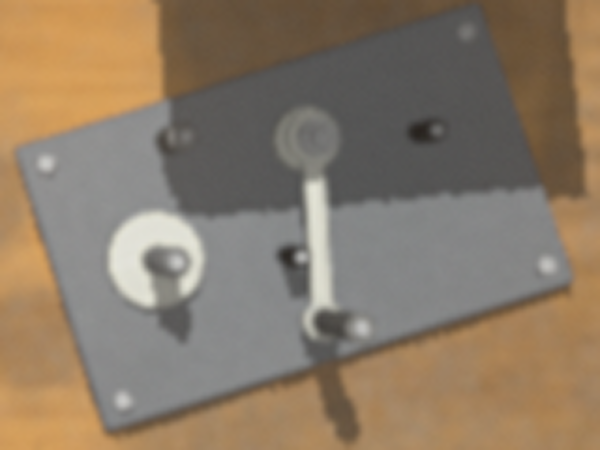

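View pics/c2.png

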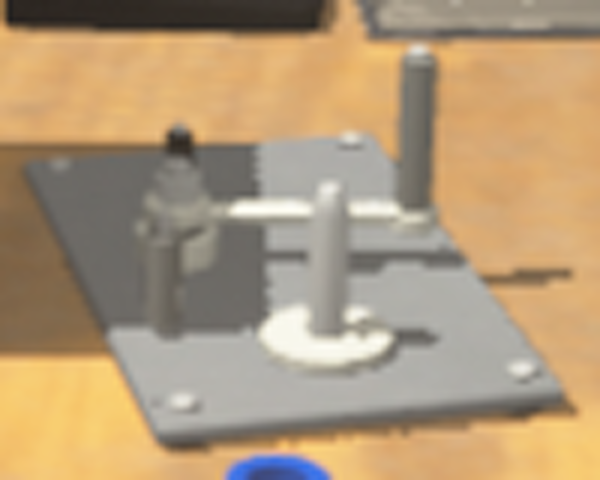

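The spindle tip shows at about (385,206) in the side view and (411,295) in the top view, which matches the measured seat (0.483, 0.059). The plate's yaw is about 16.5°. The arm points straight down in the top view, with the pin top at about (460,312). I'll move toward the tall core, then turn.

```bash
python3 -m creep '[{"x":-37,"y":-14},{"x":-37,"y":-14},{"x":-37,"y":-14},{"x":-37,"y":-14},{"x":-37,"y":-14},{"x":-37,"y":-14},{"x":-37,"y":-14},{"x":-37,"y":-14},{"x":-37,"y":-14},{"x":-37,"y":-14}]' 40
python3 -m creep '[{"rz":7.1},{"rz":7.1},{"rz":7.1},{"rz":7.1},{"rz":7.1},{"rz":7.1},{"rz":7.1},{"rz":7.1},{"rz":7.1},{"rz":7.1}]'
python3 -m creep '[{"rz":7.1},{"rz":7.1},{"rz":7.1},{"rz":7.1},{"rz":7.1},{"rz":7.1},{"rz":7.1},{"rz":7.1},{"rz":7.1},{"rz":7.1}]'
cat >> h.py <<'E'
def togo(x,y,z=None,psi=None):
    from plant import ctrl
    from scipy.spatial.transform import Rotation as Ro
    s=ctrl.get_state();R=Ro.from_quat(s['tcp_rot']).as_matrix();p=np.array(s['eef_pos'])
    yaw=np.degrees(np.arctan2(R[1,1],R[0,1]))
    d=R.T@(np.array([x,y,p[2] if z is None else z])-p)*1000
    print('t',round(s['time'],2),'tcp',p.round(4),'yaw',round(yaw,1),'tilt',R[2].round(3),'tool mm',d.round(1),'F',np.round(s['contact_force'],1),'open',round(s['opening'],3),'ff',np.round(s['finger_force'],1),'q6',np.round(s['qpos'][5],2))
    if psi is not None: print('rz',round(yaw-psi,1))
E
python3 -c "
from h import *
togo(.6106,.3132,.020,-73)
T=pickle.load(open('top0.pkl','rb'));print(ray(T,460.5,312.5,.096),ray(T,270,188,0))"
```

```text
t 0.1 tcp [0.2291 0.6342 0.1952] yaw 70.1 tilt [ 0.    -0.002 -1.   ] tool mm [-468.  -171.9  175.4] F [-0.3 -0.2 -0.1] open 1.002 ff 0.0 q6 -0.15
rz 143.1
[ 0.45040621 -0.01895299  0.096     ] [0.69165533 0.31238811 0.        ]$[0]: bad value
$[0]: bad value
$[0]: bad value
```

Each row probably needs all seven keys.

```bash
python3 -m creep '[{"x":-37,"y":-14,"z":0,"rx":0,"ry":0,"rz":0,"grip":1},{"x":-37,"y":-14,"z":0,"rx":0,"ry":0,"rz":0,"grip":1},{"x":-37,"y":-14,"z":0,"rx":0,"ry":0,"rz":0,"grip":1},{"x":-37,"y":-14,"z":0,"rx":0,"ry":0,"rz":0,"grip":1},{"x":-37,"y":-14,"z":0,"rx":0,"ry":0,"rz":0,"grip":1},{"x":-37,"y":-14,"z":0,"rx":0,"ry":0,"rz":0,"grip":1},{"x":-37,"y":-14,"z":0,"rx":0,"ry":0,"rz":0,"grip":1},{"x":-37,"y":-14,"z":0,"rx":0,"ry":0,"rz":0,"grip":1},{"x":-37,"y":-14,"z":0,"rx":0,"ry":0,"rz":0,"grip":1},{"x":-37,"y":-14,"z":0,"rx":0,"ry":0,"rz":0,"grip":1}]' 40
python3 -c "
from h import *
togo(.6106,.3132,.020,-73)"
```

```text
time: 0.93
eef_pos: [0.5307, 0.3757, 0.1958]
tcp_rot: [0.173, 0.985, -0.0, -0.0]
contact_force: [0.0, 0.7, -0.4]
opening: 0.996
finger_force: 0.0
t 0.93 tcp [0.5307 0.3757 0.1958] yaw 70.1 tilt [ 0.001 -0.001 -1.   ] tool mm [-96.6 -31.5 175.8] F [ 0.   0.7 -0.4] open 0.996 ff 0.0 q6 -0.76
rz 143.1
```

```bash
python3 -m creep '[{"x":0,"y":0,"z":0,"rx":0,"ry":0,"rz":7.1,"grip":1},{"x":0,"y":0,"z":0,"rx":0,"ry":0,"rz":7.1,"grip":1},{"x":0,"y":0,"z":0,"rx":0,"ry":0,"rz":7.1,"grip":1},{"x":0,"y":0,"z":0,"rx":0,"ry":0,"rz":7.1,"grip":1},{"x":0,"y":0,"z":0,"rx":0,"ry":0,"rz":7.1,"grip":1},{"x":0,"y":0,"z":0,"rx":0,"ry":0,"rz":7.1,"grip":1},{"x":0,"y":0,"z":0,"rx":0,"ry":0,"rz":7.1,"grip":1},{"x":0,"y":0,"z":0,"rx":0,"ry":0,"rz":7.1,"grip":1},{"x":0,"y":0,"z":0,"rx":0,"ry":0,"rz":7.1,"grip":1},{"x":0,"y":0,"z":0,"rx":0,"ry":0,"rz":7.1,"grip":1}]'
python3 -m creep '[{"x":0,"y":0,"z":0,"rx":0,"ry":0,"rz":7.1,"grip":1},{"x":0,"y":0,"z":0,"rx":0,"ry":0,"rz":7.1,"grip":1},{"x":0,"y":0,"z":0,"rx":0,"ry":0,"rz":7.1,"grip":1},{"x":0,"y":0,"z":0,"rx":0,"ry":0,"rz":7.1,"grip":1},{"x":0,"y":0,"z":0,"rx":0,"ry":0,"rz":7.1,"grip":1},{"x":0,"y":0,"z":0,"rx":0,"ry":0,"rz":7.1,"grip":1},{"x":0,"y":0,"z":0,"rx":0,"ry":0,"rz":7.1,"grip":1},{"x":0,"y":0,"z":0,"rx":0,"ry":0,"rz":7.1,"grip":1},{"x":0,"y":0,"z":0,"rx":0,"ry":0,"rz":7.1,"grip":1},{"x":0,"y":0,"z":0,"rx":0,"ry":0,"rz":7.1,"grip":1}]'
python3 -c "
from h import *
togo(.6106,.3132,.020,-73)"
```

```text
time: 1.77
eef_pos: [0.5294, 0.3772, 0.1956]
tcp_rot: [0.715, 0.7, -0.001, -0.0]
contact_force: [0.5, -0.2, 0.5]
opening: 0.999
finger_force: 0.0
time: 2.6
eef_pos: [0.5294, 0.3772, 0.1956]
tcp_rot: [0.988, 0.155, -0.001, 0.0]
contact_force: [-0.4, -0.5, 0.1]
opening: 0.998
finger_force: 0.0
t 2.6 tcp [0.5294 0.3772 0.1956] yaw -72.2 tilt [-0.001  0.    -1.   ] tool mm [ 58.   85.7 175.6] F [-0.4 -0.5  0.1] open 0.998 ff 0.0 q6 1.72
rz 0.8
```

```bash
python3 -m creep '[{"x":11.6,"y":17.1,"z":0,"rx":0,"ry":0,"rz":0,"grip":1},{"x":11.6,"y":17.1,"z":0,"rx":0,"ry":0,"rz":0,"grip":1},{"x":11.6,"y":17.1,"z":0,"rx":0,"ry":0,"rz":0,"grip":1},{"x":11.6,"y":17.1,"z":10,"rx":0,"ry":0,"rz":0,"grip":1},{"x":11.6,"y":17.1,"z":20,"rx":0,"ry":0,"rz":0,"grip":1},{"x":0,"y":0,"z":30,"rx":0,"ry":0,"rz":0,"grip":1},{"x":0,"y":0,"z":30,"rx":0,"ry":0,"rz":0,"grip":1},{"x":0,"y":0,"z":10,"rx":0,"ry":0,"rz":0,"grip":1},{"x":0,"y":0,"z":0,"rx":0,"ry":0,"rz":0,"grip":1},{"x":0,"y":0,"z":0,"rx":0,"ry":0,"rz":0,"grip":1}]'
python3 - <<'E'
from h import *
from plant import optics
togo(.6106,.3132,.020,-73)
c=optics.read_camera('side');cv2.imwrite('pics/s1.png',c['color'][150:400,150:550])
E
```

```text
time: 3.43
eef_pos: [0.6112, 0.3143, 0.0962]
tcp_rot: [0.987, 0.158, -0.001, 0.0]
contact_force: [-0.3, 0.2, 0.8]
opening: 1.004
finger_force: 0.0
t 3.43 tcp [0.6112 0.3143 0.0962] yaw -71.9 tilt [-0.001 -0.    -1.   ] tool mm [-0.8  0.9 76.2] F [-0.3  0.2  0.8] open 1.004 ff 0.0 q6 1.58
rz 1.1
```

View pics/s1.png

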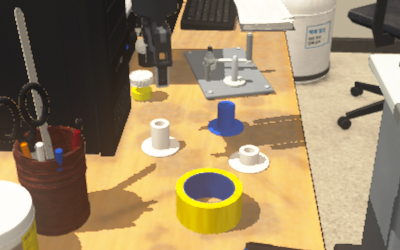

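```bash
python3 - <<'E'
from h import *
from plant import optics
c=optics.read_camera('side');t=optics.read_camera('top')
for X in[(.611,.314,.096),(.60,.363,.11),(.625,.265,.11),(.611,.314,.17)]:print(proj(c,X).round(),proj(t,X).round())
a=cv2.resize(c['color'][100:330,230:400],(444,600));b=cv2.resize(t['color'][120:340,190:320],(354,600));cv2.imwrite('pics/s2.png',np.hstack([a,b]))
E
```

```text
[308. 251.] [264. 223.]
[311. 257.] [235. 229.]
[304. 231.] [292. 214.]
[307. 212.] [259. 218.]
```

View pics/s2.png

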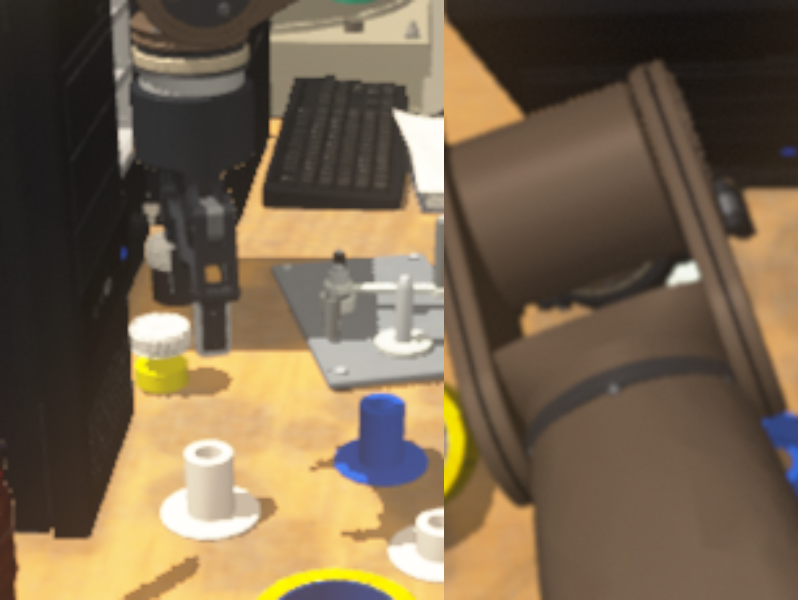

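```bash
python3 - <<'E'
from h import *
S=pickle.load(open('side0.pkl','rb'))
p=np.array([.229,.634,.195]);y=np.array([.34,.94,0])
for dz in(0,.013,.05):
  for s in(-.05,0,.05): print(dz,s,proj(S,p+y*s+[0,0,dz]).round())
a=cv2.resize(S['color'][150:330,560:640],(266,600),interpolation=2);cv2.imwrite('pics/s3.png',a)
from plant import ctrl;print(np.round(ctrl.get_state()['qpos'],3))
E
```

```text
0 -0.05 [614. 295.]
0 0 [613. 317.]
0 0.05 [611. 342.]
0.013 -0.05 [616. 285.]
0.013 0 [615. 307.]
0.013 0.05 [614. 332.]
0.05 -0.05 [623. 257.]
0.05 0 [622. 277.]
0.05 0.05 [621. 300.]
[ 0.328  0.4    1.615 -0.     1.122  1.582]
```

View pics/s3.png

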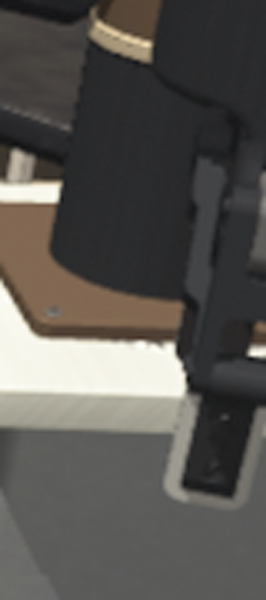

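The side view shows the near fingertip at about (311,234). That's some 50 mm higher than the reported TCP would put it, and the start picture shows the same offset. I'll descend and test it by touch: the finger opening will show whether the pads reach the 34 mm tube.

```bash
python3 -m creep '[{"x":-0.8,"y":0.9,"z":10,"rx":0,"ry":0,"rz":1,"grip":1},{"x":0,"y":0,"z":12,"rx":0,"ry":0,"rz":0,"grip":1},{"x":0,"y":0,"z":12,"rx":0,"ry":0,"rz":0,"grip":1},{"x":0,"y":0,"z":12,"rx":0,"ry":0,"rz":0,"grip":1},{"x":0,"y":0,"z":12,"rx":0,"ry":0,"rz":0,"grip":1},{"x":0,"y":0,"z":10,"rx":0,"ry":0,"rz":0,"grip":1},{"x":0,"y":0,"z":6,"rx":0,"ry":0,"rz":0,"grip":1},{"x":0,"y":0,"z":0,"rx":0,"ry":0,"rz":0,"grip":1},{"x":0,"y":0,"z":0,"rx":0,"ry":0,"rz":0,"grip":1},{"x":0,"y":0,"z":0,"rx":0,"ry":0,"rz":0,"grip":1}]'
python3 - <<'E'
from h import *
from plant import optics
togo(.6106,.3132,.020,-73)
c=optics.read_camera('side')
a=cv2.resize(c['color'][150:330,230:400],(567,600));cv2.imwrite('pics/s4.png',a)
E
```

```text
time: 4.42
eef_pos: [0.6116, 0.3133, 0.0231]
tcp_rot: [0.989, 0.149, 0.001, -0.0]
contact_force: [-0.9, -0.2, 0.5]
opening: 0.996
finger_force: 0.0
t 4.42 tcp [0.6116 0.3133 0.0231] yaw -72.9 tilt [ 0.001 -0.    -1.   ] tool mm [-1.  -0.2  3.1] F [-0.9 -0.2  0.5] open 0.996 ff 0.0 q6 1.6
rz 0.1
```

View pics/s4.png

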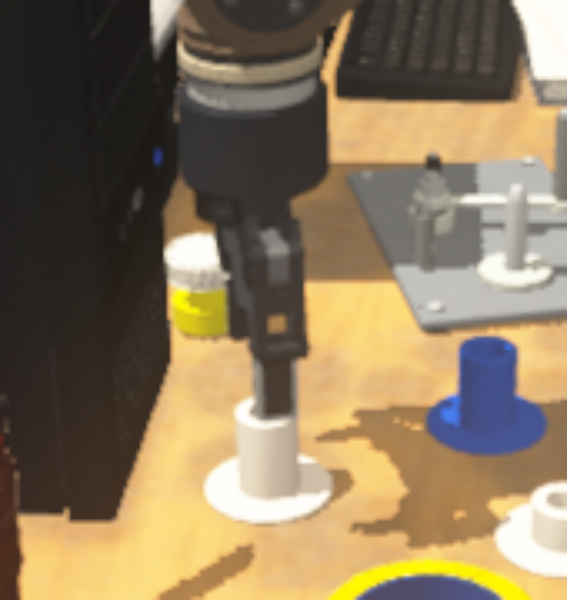

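The near fingertip is at about (312,275), just below the level of the tube's rim at (310,273). Closing will settle where the pads are.

```bash
python3 -m creep '[{"x":-1,"y":0,"z":0,"rx":0,"ry":0,"rz":0,"grip":0.25},{"x":0,"y":0,"z":0,"rx":0,"ry":0,"rz":0,"grip":0.25},{"x":0,"y":0,"z":0,"rx":0,"ry":0,"rz":0,"grip":0.25},{"x":0,"y":0,"z":0,"rx":0,"ry":0,"rz":0,"grip":0.25},{"x":0,"y":0,"z":0,"rx":0,"ry":0,"rz":0,"grip":0.25},{"x":0,"y":0,"z":0,"rx":0,"ry":0,"rz":0,"grip":0.25},{"x":0,"y":0,"z":0,"rx":0,"ry":0,"rz":0,"grip":0.25},{"x":0,"y":0,"z":0,"rx":0,"ry":0,"rz":0,"grip":0.25},{"x":0,"y":0,"z":0,"rx":0,"ry":0,"rz":0,"grip":0.25},{"x":0,"y":0,"z":0,"rx":0,"ry":0,"rz":0,"grip":0.25}]' 40
python3 -c "
from h import *
togo(.6106,.3132,.020,-73)"
```

```text
time: 5.3
eef_pos: [0.6101, 0.3128, 0.0224]
tcp_rot: [0.989, 0.149, 0.0, 0.0]
contact_force: [0.3, 0.7, 0.1]
opening: 0.25
finger_force: 0.0
t 5.3 tcp [0.6101 0.3128 0.0224] yaw -72.9 tilt [ 0.  0. -1.] tool mm [ 0.6 -0.3  2.4] F [0.3 0.7 0.1] open 0.25 ff 0.0 q6 1.6
rz 0.1
```

```bash
python3 - <<'E'
from h import *
from plant import optics
from scipy.optimize import brentq
S=pickle.load(open('side0.pkl','rb'))
for p,psi,uv in[((.229,.634,.195),70.1,(623,300)),((.6112,.3143,.0962),-71.9,(311,234)),((.6116,.3133,.0231),-72.9,(312,274.5))]:
    y=np.array([np.cos(np.radians(psi)),np.sin(np.radians(psi)),0]); y=y*np.sign(y[1])
    for s in(.0425,.057):
        q=np.array(p)+y*s
        z=brentq(lambda z:proj(S,[q[0],q[1],z])[1]-uv[1],-.1,.5);print(p,s,'tip-TCP dz',round(z-p[2],4),'col pred',proj(S,[q[0],q[1],z])[0].round(1),uv[0])
c=optics.read_camera('side');g=cv2.cvtColor(c['color'],6);g0=cv2.cvtColor(S['color'],6)
d=g.astype(int)-g0
for r in range(250,300,2):print(r,''.join('%4d'%v for v in g[r,296:326:2]),'|',''.join('%5d'%v for v in d[r,296:326:2]))
E
```

```text
(0.229, 0.634, 0.195) 0.0425 tip-TCP dz 0.0462 col pred 620.8 623
(0.229, 0.634, 0.195) 0.057 tip-TCP dz 0.0545 col pred 622.3 623
(0.6112, 0.3143, 0.0962) 0.0425 tip-TCP dz 0.052 col pred 311.9 311
(0.6112, 0.3143, 0.0962) 0.057 tip-TCP dz 0.0588 col pred 313.5 311
(0.6116, 0.3133, 0.0231) 0.0425 tip-TCP dz 0.0486 col pred 312.6 312
(0.6116, 0.3133, 0.0231) 0.057 tip-TCP dz 0.0567 col pred 313.9 312
250  137 130 133  71  63  58  55  64  67  73  71  56 163 206 210 |    10    9   13  -50  -58  -62  -65  -55  -72 -108 -129 -142  -32   12   12
252  210 207 163  74  67  58  60  68  70  70  65  57 159 203 206 |    12   13   12 -101 -127 -135 -133 -120 -117 -121 -128 -134  -30   12   12
254  201 196 194  86  69  59  59  63  61  61  60  57 162 195 197 |    12   13   11  -96 -116 -127 -126 -120 -121 -122 -122 -123  -22   13   11
256  194 191 193  88  91  57  57  57  57  57 108 131 182 192 195 |    12   12   12  -92  -89 -124 -126 -126 -125 -126  -72  -46    3   12   12
258  199 200 197  91 124 102  59  69  61  61 152 188 192 192 195 |    13   12   13  -92  -55  -76 -123 -116 -122 -119  -25  
[... 2178 characters left out ...]
52 223 222 218 208 196 186 182 175 164 185 192 192 |     3    2    5   13   13   14   14   14   13   13   13   13   13   15   14
292  254 254 254 223 222 218 208 195 186 181 175 164 181 192 192 |     2    2    2   13   13   14   14   13   14   13   13   12   12   14   14
294  254 254 254 222 222 218 207 194 185 181 175 164 181 191 192 |     2    2    2   13   14   15   14   14   13   13   13   12   13   13   14
296  254 254 254 230 222 217 206 194 185 181 175 165 188 192 192 |     2    2    2   11   13   14   13   14   14   14   13   12   13   14   15
298  254 254 254 253 233 216 206 193 184 181 178 186 239 238 238 |     2    2    2    4   12   13   15   14   14   13   13   13   10   10   10
```

Closed to 21 mm, the pads meet nothing and the fingertip shows at row 272, about 62 mm over the desk. So the reported TCP reads about 36 mm low. I'll reopen, descend by that much more, and check the force.

```bash
python3 -m creep '[{"x":0,"y":0,"z":0,"rx":0,"ry":0,"rz":0,"grip":1},{"x":0,"y":0,"z":0,"rx":0,"ry":0,"rz":0,"grip":1},{"x":0,"y":0,"z":0,"rx":0,"ry":0,"rz":0,"grip":1},{"x":0,"y":0,"z":0,"rx":0,"ry":0,"rz":0,"grip":1},{"x":0,"y":0,"z":0,"rx":0,"ry":0,"rz":0,"grip":1},{"x":0,"y":0,"z":0,"rx":0,"ry":0,"rz":0,"grip":1},{"x":0,"y":0,"z":5,"rx":0,"ry":0,"rz":0,"grip":1},{"x":0,"y":0,"z":5,"rx":0,"ry":0,"rz":0,"grip":1},{"x":0,"y":0,"z":5,"rx":0,"ry":0,"rz":0,"grip":1},{"x":0,"y":0,"z":0,"rx":0,"ry":0,"rz":0,"grip":1}]' 40
python3 -m creep '[{"x":0,"y":0,"z":4,"rx":0,"ry":0,"rz":0,"grip":1},{"x":0,"y":0,"z":4,"rx":0,"ry":0,"rz":0,"grip":1},{"x":0,"y":0,"z":4,"rx":0,"ry":0,"rz":0,"grip":1},{"x":0,"y":0,"z":4,"rx":0,"ry":0,"rz":0,"grip":1},{"x":0,"y":0,"z":3,"rx":0,"ry":0,"rz":0,"grip":1},{"x":0,"y":0,"z":3,"rx":0,"ry":0,"rz":0,"grip":1},{"x":0,"y":0,"z":0,"rx":0,"ry":0,"rz":0,"grip":1},{"x":0,"y":0,"z":0,"rx":0,"ry":0,"rz":0,"grip":1},{"x":0,"y":0,"z":0,"rx":0,"ry":0,"rz":0,"grip":1},{"x":0,"y":0,"z":0,"rx":0,"ry":0,"rz":0,"grip":1}]' 40
python3 -c "
from h import *
togo(.6106,.3132,-.016,-73)"
```

```text
time: 6.18
eef_pos: [0.6088, 0.3123, 0.0053]
tcp_rot: [0.989, 0.149, -0.002, 0.0]
contact_force: [0.3, -0.1, -0.7]
opening: 0.997
finger_force: 0.0
time: 7.02
eef_pos: [0.6104, 0.3129, -0.0142]
tcp_rot: [0.989, 0.149, 0.0, -0.0]
contact_force: [0.2, 1.0, -0.7]
opening: 1.0
finger_force: 0.0
t 7.02 tcp [ 0.6104  0.3129 -0.0142] yaw -72.9 tilt [ 0.001 -0.    -1.   ] tool mm [ 0.3 -0.2  1.8] F [ 0.2  1.  -0.7] open 1.0 ff 0.0 q6 1.6
rz 0.1
```

No contact below "desk level", so the offset is real. Closing.

```bash
python3 -m creep '[{"x":0,"y":0,"z":0,"rx":0,"ry":0,"rz":0,"grip":0},{"x":0,"y":0,"z":0,"rx":0,"ry":0,"rz":0,"grip":0},{"x":0,"y":0,"z":0,"rx":0,"ry":0,"rz":0,"grip":0},{"x":0,"y":0,"z":0,"rx":0,"ry":0,"rz":0,"grip":0},{"x":0,"y":0,"z":0,"rx":0,"ry":0,"rz":0,"grip":0},{"x":0,"y":0,"z":0,"rx":0,"ry":0,"rz":0,"grip":0},{"x":0,"y":0,"z":0,"rx":0,"ry":0,"rz":0,"grip":0},{"x":0,"y":0,"z":0,"rx":0,"ry":0,"rz":0,"grip":0},{"x":0,"y":0,"z":0,"rx":0,"ry":0,"rz":0,"grip":0},{"x":0,"y":0,"z":0,"rx":0,"ry":0,"rz":0,"grip":0}]' 40
python3 -m creep '[{"x":0,"y":0,"z":-10,"rx":0,"ry":0,"rz":0,"grip":0},{"x":0,"y":0,"z":-20,"rx":0,"ry":0,"rz":0,"grip":0},{"x":0,"y":0,"z":-20,"rx":0,"ry":0,"rz":0,"grip":0},{"x":0,"y":0,"z":-20,"rx":0,"ry":0,"rz":0,"grip":0},{"x":0,"y":0,"z":-20,"rx":0,"ry":0,"rz":0,"grip":0},{"x":0,"y":0,"z":-20,"rx":0,"ry":0,"rz":0,"grip":0},{"x":0,"y":0,"z":-10,"rx":0,"ry":0,"rz":0,"grip":0},{"x":0,"y":0,"z":0,"rx":0,"ry":0,"rz":0,"grip":0},{"x":0,"y":0,"z":0,"rx":0,"ry":0,"rz":0,"grip":0},{"x":0,"y":0,"z":0,"rx":0,"ry":0,"rz":0,"grip":0}]' 40
python3 - <<'E'
from h import *
from plant import optics
togo(.4827,.0587,None,-73)
S=optics.read_camera('side');pickle.dump(S,open('s5.pkl','wb'))
for k in blobs(S,(270,150,350,310)):print(cv2.contourArea(k),cv2.boundingRect(k))
E
```

```text
time: 7.85
eef_pos: [0.6104, 0.3129, -0.0143]
tcp_rot: [0.989, 0.149, 0.0, -0.0]
contact_force: [0.4, 0.5, 1.4]
opening: 0.387
finger_force: 39.9
time: 8.68
eef_pos: [0.6089, 0.3124, 0.1035]
tcp_rot: [0.989, 0.149, -0.002, 0.0]
contact_force: [-0.6, -0.2, -1.1]
opening: 0.393
finger_force: 39.8
t 8.68 tcp [0.6089 0.3124 0.1035] yaw -72.9 tilt [-0.003  0.    -1.   ] tool mm [-195.3  205.3    0.6] F [-0.6 -0.2 -1.1] open 0.393 ff 39.8 q6 1.6
rz 0.1
815.5 (279, 210, 50, 37)
84.5 (286, 189, 11, 13)
```

```bash
python3 -m creep '[{"x":-15,"y":15.5,"z":0,"rx":0,"ry":0,"rz":0,"grip":0},{"x":-25,"y":26.3,"z":0,"rx":0,"ry":0,"rz":0,"grip":0},{"x":-25,"y":26.3,"z":0,"rx":0,"ry":0,"rz":0,"grip":0},{"x":-25,"y":26.3,"z":0,"rx":0,"ry":0,"rz":0,"grip":0},{"x":-25,"y":26.3,"z":0,"rx":0,"ry":0,"rz":0,"grip":0},{"x":-25,"y":26.3,"z":0,"rx":0,"ry":0,"rz":0,"grip":0},{"x":-25,"y":26.3,"z":0,"rx":0,"ry":0,"rz":0,"grip":0},{"x":-20,"y":21,"z":0,"rx":0,"ry":0,"rz":0,"grip":0},{"x":-10,"y":11,"z":0,"rx":0,"ry":0,"rz":0,"grip":0},{"x":0,"y":0,"z":0,"rx":0,"ry":0,"rz":0,"grip":0}]' 40
python3 -m creep '[{"x":0,"y":0,"z":0,"rx":0,"ry":0,"rz":0,"grip":0},{"x":0,"y":0,"z":5,"rx":0,"ry":0,"rz":0,"grip":0},{"x":0,"y":0,"z":10,"rx":0,"ry":0,"rz":0,"grip":0},{"x":0,"y":0,"z":10,"rx":0,"ry":0,"rz":0,"grip":0},{"x":0,"y":0,"z":5,"rx":0,"ry":0,"rz":0,"grip":0},{"x":0,"y":0,"z":3,"rx":0,"ry":0,"rz":0,"grip":0},{"x":0,"y":0,"z":0,"rx":0,"ry":0,"rz":0,"grip":0},{"x":0,"y":0,"z":0,"rx":0,"ry":0,"rz":0,"grip":0},{"x":0,"y":0,"z":0,"rx":0,"ry":0,"rz":0,"grip":0},{"x":0,"y":0,"z":0,"rx":0,"ry":0,"rz":0,"grip":0}]' 40
python3 - <<'E'
from h import *
from plant import optics
togo(.4827,.0587,None,-73)
S=optics.read_camera('side');T=optics.read_camera('top');pickle.dump((S,T),open('s6.pkl','wb'))
for k in blobs(S,(340,130,430,245),amin=30):print('S',cv2.contourArea(k),cv2.boundingRect(k))
for k in blobs(T,(370,250,450,330),amin=20):print('T',cv2.contourArea(k),cv2.boundingRect(k))
for z in(.08,.084,.09,.13):print(z,proj(S,(.4827,.0587,z)).round(1),proj(T,(.4827,.0587,z)).round(1))
a=cv2.resize(S['color'][130:250,330:430],(500,600),interpolation=2);cv2.imwrite('pics/s6.png',a)
E
```

```text
time: 9.57
eef_pos: [0.4819, 0.0571, 0.1037]
tcp_rot: [0.989, 0.147, -0.002, -0.0]
contact_force: [0.2, 0.4, -1.2]
opening: 0.39
finger_force: 39.9
time: 10.4
eef_pos: [0.4847, 0.0591, 0.073]
tcp_rot: [0.989, 0.149, 0.001, 0.0]
contact_force: [-1.1, -0.0, -1.4]
opening: 0.39
finger_force: 39.9
t 10.4 tcp [0.4847 0.0591 0.073 ] yaw -72.9 tilt [ 0.001  0.    -1.   ] tool mm [-2.  -0.2 -0. ] F [-1.1 -0.  -1.4] open 0.39 ff 39.9 q6 1.19
rz 0.1
S 70.0 (388, 219, 23, 9)
S 657.0 (349, 219, 74, 26)
S 515.5 (365, 176, 41, 40)
S 866.0 (396, 144, 34, 32)
S 185.5 (396, 130, 34, 13)
T 168.5 (393, 274, 14, 21)
0.08 [384.4 204.4] [412.6 294.3]
0.084 [384.5 202.7] [413.1 294.4]
0.09 [384.6 200.1] [413.7 294.5]
0.13 [385.1 182.4] [418.5 295. ]
```

View pics/s6.png

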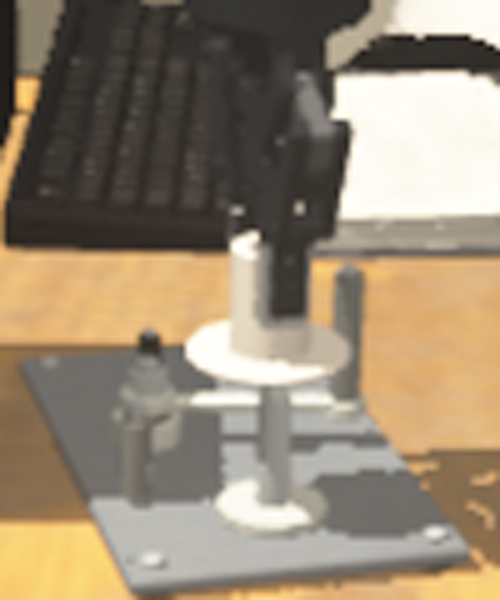

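The held core's flange is centred at about (383.7,200), and the spindle axis at that height is predicted at (384.6,200). That's 2 mm too far in +x, which agrees with the state reading. I'll correct it and lower.

```bash
python3 -m creep '[{"x":-2,"y":-0.2,"z":0,"rx":0,"ry":0,"rz":0,"grip":0},{"x":0,"y":0,"z":0,"rx":0,"ry":0,"rz":0,"grip":0},{"x":0,"y":0,"z":4,"rx":0,"ry":0,"rz":0,"grip":0},{"x":0,"y":0,"z":4,"rx":0,"ry":0,"rz":0,"grip":0},{"x":0,"y":0,"z":4,"rx":0,"ry":0,"rz":0,"grip":0},{"x":0,"y":0,"z":4,"rx":0,"ry":0,"rz":0,"grip":0},{"x":0,"y":0,"z":4,"rx":0,"ry":0,"rz":0,"grip":0},{"x":0,"y":0,"z":4,"rx":0,"ry":0,"rz":0,"grip":0},{"x":0,"y":0,"z":0,"rx":0,"ry":0,"rz":0,"grip":0},{"x":0,"y":0,"z":0,"rx":0,"ry":0,"rz":0,"grip":0}]' 40
python3 - <<'E'
from h import *
togo(.4827,.0587,.0037,-73)
E
```

```text
time: 11.33
eef_pos: [0.4819, 0.0588, 0.048]
tcp_rot: [0.989, 0.149, -0.0, -0.0]
contact_force: [0.1, -0.7, -0.9]
opening: 0.387
finger_force: 39.9
t 11.33 tcp [0.4819 0.0588 0.048 ] yaw -72.9 tilt [-0.001 -0.    -1.   ] tool mm [ 0.8  0.3 44.3] F [ 0.1 -0.7 -0.9] open 0.387 ff 39.9 q6 1.18
rz 0.1
```

```bash
python3 -m creep '[{"x":0.5,"y":0,"z":5,"rx":0,"ry":0,"rz":0,"grip":0},{"x":0,"y":0,"z":5,"rx":0,"ry":0,"rz":0,"grip":0},{"x":0,"y":0,"z":5,"rx":0,"ry":0,"rz":0,"grip":0},{"x":0,"y":0,"z":5,"rx":0,"ry":0,"rz":0,"grip":0},{"x":0,"y":0,"z":5,"rx":0,"ry":0,"rz":0,"grip":0},{"x":0,"y":0,"z":5,"rx":0,"ry":0,"rz":0,"grip":0},{"x":0,"y":0,"z":5,"rx":0,"ry":0,"rz":0,"grip":0},{"x":0,"y":0,"z":3,"rx":0,"ry":0,"rz":0,"grip":0},{"x":0,"y":0,"z":0,"rx":0,"ry":0,"rz":0,"grip":0},{"x":0,"y":0,"z":0,"rx":0,"ry":0,"rz":0,"grip":0}]' 40
python3 - <<'E'
from h import *
togo(.4827,.0587,.0037,-73)
E
```

```text
time: 12.17
eef_pos: [0.4826, 0.0589, 0.0102]
tcp_rot: [0.989, 0.149, -0.0, -0.0]
contact_force: [-0.1, 0.1, -0.9]
opening: 0.386
finger_force: 39.9
t 12.17 tcp [0.4826 0.0589 0.0102] yaw -72.9 tilt [-0. -0. -1.] tool mm [0.1 0.2 6.5] F [-0.1  0.1 -0.9] open 0.386 ff 39.9 q6 1.18
rz 0.1
```

```bash
python3 -m creep '[{"x":0,"y":0,"z":2,"rx":0,"ry":0,"rz":0,"grip":0},{"x":0,"y":0,"z":2,"rx":0,"ry":0,"rz":0,"grip":0},{"x":0,"y":0,"z":1,"rx":0,"ry":0,"rz":0,"grip":0},{"x":0,"y":0,"z":1,"rx":0,"ry":0,"rz":0,"grip":0},{"x":0,"y":0,"z":0.5,"rx":0,"ry":0,"rz":0,"grip":0},{"x":0,"y":0,"z":0.5,"rx":0,"ry":0,"rz":0,"grip":0},{"x":0,"y":0,"z":0,"rx":0,"ry":0,"rz":0,"grip":0},{"x":0,"y":0,"z":0,"rx":0,"ry":0,"rz":0,"grip":0},{"x":0,"y":0,"z":0,"rx":0,"ry":0,"rz":0,"grip":0},{"x":0,"y":0,"z":0,"rx":0,"ry":0,"rz":0,"grip":0}]' 40
python3 - <<'E'
from h import *
togo(.4827,.0587,.0037,-73)
E
```

```text
time: 13.0
eef_pos: [0.4828, 0.0589, 0.0037]
tcp_rot: [0.989, 0.149, 0.0, 0.0]
contact_force: [-1.7, 0.0, 2.7]
opening: 0.389
finger_force: 40.1
t 13.0 tcp [0.4828 0.0589 0.0037] yaw -72.9 tilt [ 0.  0. -1.] tool mm [-0.1  0.2 -0. ] F [-1.7  0.   2.7] open 0.389 ff 40.1 q6 1.18
rz 0.1
```

Seated: the contact reads +3 N at exactly the expected height. Releasing to a partial opening, then rising.

```bash
python3 -m creep '[{"x":0,"y":0,"z":0,"rx":0,"ry":0,"rz":0,"grip":0.62},{"x":0,"y":0,"z":0,"rx":0,"ry":0,"rz":0,"grip":0.62},{"x":0,"y":0,"z":0,"rx":0,"ry":0,"rz":0,"grip":0.62},{"x":0,"y":0,"z":0,"rx":0,"ry":0,"rz":0,"grip":0.62},{"x":0,"y":0,"z":0,"rx":0,"ry":0,"rz":0,"grip":0.62},{"x":0,"y":0,"z":-5,"rx":0,"ry":0,"rz":0,"grip":0.62},{"x":0,"y":0,"z":-20,"rx":0,"ry":0,"rz":0,"grip":0.62},{"x":0,"y":0,"z":-30,"rx":0,"ry":0,"rz":0,"grip":0.62},{"x":0,"y":0,"z":-30,"rx":0,"ry":0,"rz":0,"grip":0.62},{"x":0,"y":0,"z":-15,"rx":0,"ry":0,"rz":0,"grip":0.62}]' 40
python3 - <<'E'
from h import *
from plant import optics
togo(.451,-.0194,.0037,-88.5)
S=optics.read_camera('side');pickle.dump(S,open('s7.pkl','wb'))
hsv=cv2.cvtColor(S['color'],40)
for k in blobs(S,(355,190,415,245),lo=(0,0,195),amin=30):print('S',cv2.contourArea(k),cv2.boundingRect(k))
# predicted home: flange top extents and tube top
for z,r in((.022,.035),(.068,.017)):
    P=np.array([proj(S,(.4827+r*np.cos(a),.0587+r*np.sin(a),z)) for a in np.linspace(0,6.28,60)]);print(z,P.min(0).round(1),P.max(0).round(1))
E
```

```text
time: 13.83
eef_pos: [0.4847, 0.0588, 0.1075]
tcp_rot: [0.989, 0.149, 0.003, 0.001]
contact_force: [1.0, -0.6, 0.3]
opening: 0.621
finger_force: 0.0
t 13.83 tcp [0.4847 0.0588 0.1075] yaw -72.9 tilt [ 0.005  0.002 -1.   ] tool mm [-55.8  64.6 103.7] F [ 1.  -0.6  0.3] open 0.621 ff 0.0 q6 1.18
rz 15.6
S 496.0 (367, 205, 34, 32)
0.022 [367.6 222.3] [399.9 236. ]
0.068 [376.3 206.5] [392.3 212.7]
```

The core's bounding box (367..401, 205..237) matches the predicted home outline (367..400, 206..236), so it is home. On to the pin.

```bash
python3 -m creep '[{"x":-11,"y":13,"z":0,"rx":0,"ry":0,"rz":0,"grip":0.62},{"x":-15,"y":17,"z":0,"rx":0,"ry":0,"rz":0,"grip":0.62},{"x":-15,"y":17,"z":0,"rx":0,"ry":0,"rz":0,"grip":0.62},{"x":-15,"y":17.5,"z":0,"rx":0,"ry":0,"rz":0,"grip":0.62},{"x":0,"y":0,"z":0,"rx":0,"ry":0,"rz":5.2,"grip":0.62},{"x":0,"y":0,"z":0,"rx":0,"ry":0,"rz":5.2,"grip":0.62},{"x":0,"y":0,"z":0,"rx":0,"ry":0,"rz":5.2,"grip":0.62},{"x":0,"y":0,"z":0,"rx":0,"ry":0,"rz":0,"grip":0.62},{"x":0,"y":0,"z":0,"rx":0,"ry":0,"rz":0,"grip":0.62},{"x":0,"y":0,"z":0,"rx":0,"ry":0,"rz":0,"grip":0.62}]' 40
python3 - <<'E'
from h import *
togo(.451,-.0194,.028,-88.5)
E
```

```text
time: 14.72
eef_pos: [0.448, -0.0191, 0.1032]
tcp_rot: [1.0, 0.014, -0.0, -0.0]
contact_force: [-1.2, 0.1, -0.5]
opening: 0.621
finger_force: 0.0
t 14.72 tcp [ 0.448  -0.0191  0.1032] yaw -88.3 tilt [-0. -0. -1.] tool mm [ 3.   0.4 75.2] F [-1.2  0.1 -0.5] open 0.621 ff 0.0 q6 1.27
rz 0.2
```

```bash
python3 -m creep '[{"x":3,"y":0.4,"z":0,"rx":0,"ry":0,"rz":0,"grip":0.62},{"x":0,"y":0,"z":10,"rx":0,"ry":0,"rz":0,"grip":0.62},{"x":0,"y":0,"z":15,"rx":0,"ry":0,"rz":0,"grip":0.62},{"x":0,"y":0,"z":15,"rx":0,"ry":0,"rz":0,"grip":0.62},{"x":0,"y":0,"z":15,"rx":0,"ry":0,"rz":0,"grip":0.62},{"x":0,"y":0,"z":12,"rx":0,"ry":0,"rz":0,"grip":0.62},{"x":0,"y":0,"z":8,"rx":0,"ry":0,"rz":0,"grip":0.62},{"x":0,"y":0,"z":0,"rx":0,"ry":0,"rz":0,"grip":0.62},{"x":0,"y":0,"z":0,"rx":0,"ry":0,"rz":0,"grip":0.62},{"x":0,"y":0,"z":0,"rx":0,"ry":0,"rz":0,"grip":0.62}]' 40
python3 -m creep '[{"x":0,"y":0,"z":0,"rx":0,"ry":0,"rz":0,"grip":0},{"x":0,"y":0,"z":0,"rx":0,"ry":0,"rz":0,"grip":0},{"x":0,"y":0,"z":0,"rx":0,"ry":0,"rz":0,"grip":0},{"x":0,"y":0,"z":0,"rx":0,"ry":0,"rz":0,"grip":0},{"x":0,"y":0,"z":0,"rx":0,"ry":0,"rz":0,"grip":0},{"x":0,"y":0,"z":0,"rx":0,"ry":0,"rz":0,"grip":0},{"x":0,"y":0,"z":0,"rx":0,"ry":0,"rz":0,"grip":0},{"x":0,"y":0,"z":0,"rx":0,"ry":0,"rz":0,"grip":0},{"x":0,"y":0,"z":0,"rx":0,"ry":0,"rz":0,"grip":0},{"x":0,"y":0,"z":0,"rx":0,"ry":0,"rz":0,"grip":0}]' 40
python3 - <<'E'
from h import *
togo(.451,-.0194,.028,-88.5)
E
```

```text
time: 15.55
eef_pos: [0.4518, -0.0197, 0.029]
tcp_rot: [1.0, 0.013, 0.001, 0.0]
contact_force: [0.3, -0.8, -0.2]
opening: 0.62
finger_force: 0.0
time: 16.38
eef_pos: [0.4517, -0.0203, 0.0292]
tcp_rot: [1.0, 0.014, 0.0, 0.001]
contact_force: [-2.9, -5.2, 5.8]
opening: 0.15
finger_force: 39.3
t 16.38 tcp [ 0.4517 -0.0203  0.0292] yaw -88.4 tilt [ 0.001  0.001 -1.   ] tool mm [-0.7 -0.9  1.1] F [-2.9 -5.2  5.8] open 0.15 ff 39.3 q6 1.28
rz 0.1
```

The pin is pinched, with the opening at about 13 mm. Now I'll swing it in 4° steps about the pivot, which lies 90 mm along tool +x.

```bash
python3 -m creep '[{"x":0.1,"y":3.14,"z":0,"rx":0,"ry":0,"rz":-2,"grip":0},{"x":0.22,"y":6.28,"z":0,"rx":0,"ry":0,"rz":-4,"grip":0},{"x":0.22,"y":6.28,"z":0,"rx":0,"ry":0,"rz":-4,"grip":0},{"x":0.22,"y":6.28,"z":0,"rx":0,"ry":0,"rz":-4,"grip":0},{"x":0.22,"y":6.28,"z":0,"rx":0,"ry":0,"rz":-4,"grip":0},{"x":0.22,"y":6.28,"z":0,"rx":0,"ry":0,"rz":-4,"grip":0},{"x":0.22,"y":6.28,"z":0,"rx":0,"ry":0,"rz":-4,"grip":0},{"x":0.22,"y":6.28,"z":0,"rx":0,"ry":0,"rz":-4,"grip":0},{"x":0,"y":0,"z":0,"rx":0,"ry":0,"rz":0,"grip":0},{"x":0,"y":0,"z":0,"rx":0,"ry":0,"rz":0,"grip":0}]' 60
cat >> h.py <<'E'
def arm(th,yaw0=16.5,pv=(.542,-.0175)):
    a=np.radians(yaw0+165+th); return pv[0]+.09*np.cos(a),pv[1]+.09*np.sin(a),yaw0+165+th-270
E
python3 - <<'E'
from h import *
for th in(30,50):
    x,y,p=arm(th);togo(x,y,.028,p)
E
```

```text
time: 17.22
eef_pos: [0.464, -0.0639, 0.0291]
tcp_rot: [0.962, 0.271, -0.001, -0.001]
contact_force: [-6.6, -0.1, 9.7]
opening: 0.151
finger_force: 59.0
t 17.22 tcp [ 0.464  -0.0639  0.0291] yaw -58.5 tilt [-0.001 -0.002 -1.   ] tool mm [0.8 1.2 1.1] F [-6.6 -0.1  9.7] open 0.151 ff 59.0 q6 0.67
rz -0.0
t 17.22 tcp [ 0.464  -0.0639  0.0291] yaw -58.5 tilt [-0.001 -0.002 -1.   ] tool mm [ 6.2 32.   1.1] F [-6.6 -0.1  9.7] open 0.151 ff 59.0 q6 0.67
rz -20.0
```

```bash
python3 -m creep '[{"x":0.4,"y":6.28,"z":0,"rx":0,"ry":0,"rz":-4,"grip":0},{"x":0.4,"y":7.1,"z":0,"rx":0,"ry":0,"rz":-4.5,"grip":0},{"x":0.4,"y":7.1,"z":0,"rx":0,"ry":0,"rz":-4.5,"grip":0},{"x":0.3,"y":7.1,"z":0,"rx":0,"ry":0,"rz":-4.5,"grip":0},{"x":0.3,"y":7.1,"z":0,"rx":0,"ry":0,"rz":-4.5,"grip":0},{"x":0.3,"y":7.1,"z":0,"rx":0,"ry":0,"rz":-4.5,"grip":0},{"x":0.3,"y":7.1,"z":0,"rx":0,"ry":0,"rz":-4.5,"grip":0},{"x":0.3,"y":7.1,"z":0,"rx":0,"ry":0,"rz":-4.5,"grip":0},{"x":0.3,"y":7.1,"z":0,"rx":0,"ry":0,"rz":-4.5,"grip":0},{"x":0,"y":0,"z":0,"rx":0,"ry":0,"rz":0,"grip":0}]' 60
python3 - <<'E'
from h import *
for th in(70,80.2):
    x,y,p=arm(th);togo(x,y,.028,p)
E
```

```text
time: 18.05
eef_pos: [0.5128, -0.1027, 0.0291]
tcp_rot: [0.81, 0.586, -0.001, -0.001]
contact_force: [-8.4, -2.3, 11.6]
opening: 0.146
finger_force: 59.4
t 18.05 tcp [ 0.5128 -0.1027  0.0291] yaw -18.2 tilt [-0.001 -0.004 -1.   ] tool mm [0.1 0.7 1.1] F [-8.4 -2.3 11.6] open 0.146 ff 59.4 q6 -0.07
rz 0.3
t 18.05 tcp [ 0.5128 -0.1027  0.0291] yaw -18.2 tilt [-0.001 -0.004 -1.   ] tool mm [ 1.4 16.6  1.1] F [-8.4 -2.3 11.6] open 0.146 ff 59.4 q6 -0.07
rz -9.9
```

```bash
python3 -m creep '[{"x":0.1,"y":3.93,"z":0,"rx":0,"ry":0,"rz":-2.5,"grip":0},{"x":0.1,"y":3.93,"z":0,"rx":0,"ry":0,"rz":-2.5,"grip":0},{"x":0.1,"y":3.93,"z":0,"rx":0,"ry":0,"rz":-2.5,"grip":0},{"x":0.1,"y":2.5,"z":0,"rx":0,"ry":0,"rz":-1.5,"grip":0},{"x":0,"y":1.5,"z":0,"rx":0,"ry":0,"rz":-1,"grip":0},{"x":0,"y":1,"z":0,"rx":0,"ry":0,"rz":0,"grip":0},{"x":0,"y":0,"z":0,"rx":0,"ry":0,"rz":0,"grip":0},{"x":0,"y":0,"z":0,"rx":0,"ry":0,"rz":0,"grip":0},{"x":0,"y":0,"z":0,"rx":0,"ry":0,"rz":0,"grip":0},{"x":0,"y":0,"z":0,"rx":0,"ry":0,"rz":0,"grip":0}]' 60
python3 - <<'E'
from h import *
x,y,p=arm(80.2);togo(x,y,.028,p)
E
```

```text
time: 18.88
eef_pos: [0.5266, -0.1059, 0.029]
tcp_rot: [0.757, 0.653, -0.003, -0.003]
contact_force: [-13.0, -1.8, 13.6]
opening: 0.143
finger_force: 59.9
t 18.88 tcp [ 0.5266 -0.1059  0.029 ] yaw -8.4 tilt [-0.    -0.009 -1.   ] tool mm [-0.3  2.5  1. ] F [-13.   -1.8  13.6] open 0.143 ff 59.9 q6 -0.24
rz -0.1
```

```bash
python3 -m creep '[{"x":0,"y":1,"z":0,"rx":0,"ry":0,"rz":0,"grip":0},{"x":0,"y":1,"z":0,"rx":0,"ry":0,"rz":0,"grip":0},{"x":0,"y":0,"z":0,"rx":0,"ry":0,"rz":0,"grip":0},{"x":0,"y":0,"z":0,"rx":0,"ry":0,"rz":0,"grip":0},{"x":0,"y":0,"z":0,"rx":0,"ry":0,"rz":0,"grip":0},{"x":0,"y":0,"z":0,"rx":0,"ry":0,"rz":0,"grip":0},{"x":0,"y":0,"z":0,"rx":0,"ry":0,"rz":0,"grip":0},{"x":0,"y":0,"z":0,"rx":0,"ry":0,"rz":0,"grip":0},{"x":0,"y":0,"z":0,"rx":0,"ry":0,"rz":0,"grip":0},{"x":0,"y":0,"z":0,"rx":0,"ry":0,"rz":0,"grip":0}]' 60
python3 - <<'E'
from h import *
x,y,p=arm(80.2);togo(x,y,.028,p)
E
```

```text
time: 19.72
eef_pos: [0.5267, -0.1059, 0.029]
tcp_rot: [0.757, 0.654, -0.005, -0.005]
contact_force: [-19.2, -1.9, 17.3]
opening: 0.14
finger_force: 60.8
t 19.72 tcp [ 0.5267 -0.1059  0.029 ] yaw -8.4 tilt [-0.    -0.014 -1.   ] tool mm [-0.3  2.4  0.9] F [-19.2  -1.9  17.3] open 0.14 ff 60.8 q6 -0.24
rz -0.1
```

The pin stopped moving while the force rose by 6 N, so the arm is on its stop. One last numeric check of the core, then hand-in.

```bash
python3 - <<'E'
from h import *
from plant import optics,sign_off
S=optics.read_camera('side')
B=[cv2.boundingRect(k) for k in blobs(S,(355,190,415,245),lo=(0,0,195),amin=30)];print(B)
if any(abs(b[0]-367)<=2 and abs(b[1]+b[3]-237)<=2 for b in B): print(sign_off())
E
```

```text
[(367, 205, 33, 32)]
the job is handed in; nothing more can be done
None
```

The tall core is home on the spindle, the tension arm is held against its stop with about 19 N of push, and the job was handed in at about 20 s; no verdict was returned.

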